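Close up the tea chest

ROBOT

A 6-joint arm with a two-finger parallel gripper is mounted at the origin on a cart in front of the work surface, level with it; the furniture and walls round the work are solid. World frame = base frame: x ahead of the robot, y to its left, z up, the work surface at z = 0. Lengths are in m, angles in rad, forces in N, time in s.
With the tool pointing down it reaches from about 0.375 to 0.9 m from the base axis. Payload 3.1 kg.
Tool frame: the origin (TCP) lies where the fingers leave the gripper's body, on its centre line; the fingertips stand 73 mm ahead of it and the grasp point (between the pads) lies 54 mm ahead of it; z points along the fingers, y is the line along which they close (so a half turn about z gives the same grasp; the last joint's range is limited). The gripper opens to 85 mm and grips with 20 to 120 N. Pads are 22 mm wide; open, the fingers measure 114 mm over their backs; the gripper's body (76 mm by 85 mm) begins 54 mm behind the grasp point. The pads swing forward as they close: fully open they stand 13 mm farther back than shut.
Start: joints at [-1.357, 0.527, 1.433, -0, 1.181, -0.178], TCP at [0.239, -0.578, 0.304] pointing down, gripper open.
Joint ranges: [-3.08, 3.08], [-0.75, 2.2], [0.22, 2.44], [-1.43, 4.57], [0, 2.65], [-2.85, 2.85]. Speed limits (rad/s): [2.79, 2.79, 3.14, 3.14, 3.14, 3.14].

INTERFACE

Orientations are given as a unit quaternion [x, y, z, w].
In Python, from station import manip gives the robot as it stands.
- The arm moves only by the tool step_arm, never from a script. Its argument "moves" is one flat list of numbers, 5 for each row, row after row: the opening, from 0 (shut) to 1 (fully open), then the shift along the world's x, y, z scaled (see below), then the turn about the world's z scaled (see below). In form: [fingers, x, y, z, yaw, fingers, x, y, z, yaw, ...]. A call has 1 to 12 rows; each row is the pose to reach, as a shift and turn from the pose commanded when the call began, turning the shorter way round; what a row does not reach only later rows make up. The controller multiplies each number of a shift by 200 mm and each number of a turn by pi rad. A row lasts 1/8 s, in which the tool goes at most 62.5 mm and 10.7 degrees, less where a joint would pass 70% of its speed; a pose out of reach is approached as far as the arm can. A call with a number of a shift or a turn outside -1 to 1 is refused whole. A call with a gripper value outside its range is refused whole. The fingers move at their own pace and stop on an object; "grip_force" is the grip in N (left out, the last holds). Time passes only in rows, so rows that repeat a pose let the fingers close. It gives the time, the measured TCP pose, the force, the opening and the grip force at its end, in the units of the state.
- manip.sense(): the state, without advancing time (a new reading comes with each control period).
- manip.snapshot(name): name is "scene" or "top" or "wrist"; returns a dict with "color" (420x560x3 uint8, blue, green, red), "z_map" (420x560 float32, m along the optical axis (not along the pixel's ray), 0 where there is no reading), "fovy" (degrees; the focal length in pixels is half the picture's height over the tangent of half this angle, whatever the lens; pixels are square), "cx", "cy" (the principal point, pixels), "k1" (the pictures are not rectified: a ray, as slopes to the right and down, at radius r is drawn at 1 + k1 r^2 times it, then the intrinsics apply), "R" (3x3) and "t" (3): a world point X has camera coordinates R X + t; the wrist camera has in their place "mount" (4x4, takes a point from camera to tool coordinates, whose origin is the TCP and whose axes are the flange's). Camera axes: x right, y down, z forward; pixel columns grow to the right and rows downward; lengths in m; the calibration is good to about 2 mm. A picture is of the moment at which its call begins: read the wrist's pose just before it.
- manip.sign_off(): hands the job in; it is judged then, once.
The state is a dict: "t": time; "q": joint angles; "qd": joint speeds; "tau": joint torques, N m; "tcp_pos": TCP position; "tool_rot": TCP orientation; "force": force on the tool from outside, world axes, zero at the start; "ft_torque": the same for the moment, N m; "finger_gap": opening from 0.0 (shut) to 1.0 (fully open); "gripper_force": force on a finger pad.
Only numpy, scipy, OpenCV 4.12 (cv2) and the standard library are available. Lean on these libraries where they do the work, as an engineer would, in place of code of your own. Each camera call takes 0.05 s, during which the arm holds its last target. There are 200 camera calls.

TASK

The little wooden tea chest on the worktop has been left open. With your fingertips, push both of its drawers fully home and push its lid right down shut, in any order, gently and without slamming. Leave the kitchen timer on top of it and the tin, mug and jar around it standing where they are.

Things in the scene. Friction and masses are not known exactly. Their poses are not given: they have to be found in the camera images.
- chest: low dark wooden chest, 170 deep (x), 320 wide (y), 90 high, the shut lid adding 10 more; heavy, it does not move. Origin at the centre of its underside, z up, +x to its back, +y to its left as seen from the robot. Two drawers in its front face (x = -85) centred at y = +108 (left) and y = -108 (right); between them an open-topped well, 112 wide inside, closed by a lid; a low tin stands in the well, wholly below the rim
- drawer_left (a joint): how far the left drawer stands out, m: 0 = home (its front flat against the chest, where it meets a stop), grows as it comes out; at the start 0.035 to 0.080. Slides straight, rubs with about 1.5 N, stays where it is left
- left_pull (a point): centre of the outer face of the left drawer's pull, a brass ledge 56 wide, 12 high, standing 14 out from the drawer front, 50 above the worktop. Axes as the chest's: pushing along +x shuts the drawer. The drawer front behind it is 94 wide, from 14 to 86 above the worktop
- drawer_right (a joint): how far the right drawer stands out, m: 0 = home (its front flat against the chest, where it meets a stop), grows as it comes out; at the start 0.035 to 0.080. Slides straight, rubs with about 1.5 N, stays where it is left
- right_pull (a point): centre of the outer face of the right drawer's pull, a brass ledge 56 wide, 12 high, standing 14 out from the drawer front, 50 above the worktop. Axes as the chest's: pushing along +x shuts the drawer. The drawer front behind it is 94 wide, from 14 to 86 above the worktop
- lid (a joint): opening angle of the lid, rad: 0 = shut (level), grows as its front edge rises; at the start 0.65 to 1.05. The lid leans on nothing: a stiff hinge holds it at any angle, and 2 to 5 N at its front edge push it down
- lid_hinge (a point): hinge axis of the lid, in the middle of the chest's rear top edge, 90 above the worktop; the axis runs along the chest's y. Axes as the chest's
- lid_edge (a point): middle of the lid's free front edge, on its upper (outer) side. The lid is a plain board 178 from hinge to free edge, 120 wide, 10 thick; its underside passes through the hinge axis, its outer side is 10 above that. x axis along the lid from the free edge to the hinge, z axis out of the outer side
- timer: wind-up kitchen timer, 63 across, 54 high, standing on the rear of the chest's top over the right drawer. Origin at the centre of its underside. Loose; leave it alone.
- fish_tin: flat round tin, 86 across, 40 high, on the worktop in front of the chest between the two drawers' paths. Origin at the centre of its underside. Loose; leave it alone.
- mug: mug with striped sides, 87 across, 121 with the handle, 90 high, on the worktop right of the chest. Origin at the underside. Loose; leave it alone.
- honey: jar with a screw lid, 65 across, 90 high, on the worktop left of the chest. Origin at the centre of its underside. Loose; leave it alone.

How it is judged:
At the end, for the whole second after the job is handed in: Both drawers stand within 4 mm of home, the lid within 0.04 rad of shut, and the timer, tin, mug and jar stand upright, at rest, within 25 mm of where they stood (value of joint each of drawer_left, drawer_right below 0.004 m and value of joint lid below 0.04 rad and distance of each of timer, fish_tin, mug, honey from where it was at the start of the episode below 0.025 m and angle between each of timer, fish_tin, mug, honey's own z axis and vertical below 0.35 rad and linear speed of each of timer, fish_tin, mug, honey below 0.02 m/s); the robot touches nothing.
It fails at once if the timer, tin, mug or honey jar is lifted, carried or shoved more than 25 mm, or tipped (distance of any of timer, fish_tin, mug, honey from where it was at the start of the episode above 0.025 m or angle between any of timer, fish_tin, mug, honey's own z axis and vertical above 0.35 rad).
It fails at once if a drawer or the lid is opened wider than it can stand at the start (drawer beyond 95 mm, lid beyond 1.2 rad) (value of joint any of drawer_left, drawer_right above 0.095 m or value of joint lid above 1.2 rad).
It fails at once if something is slammed (a drawer faster than 0.5 m/s, the lid faster than 2.5 rad/s) (velocity of joint any of drawer_left, drawer_right below -0.5 m/s or velocity of joint lid below -2.5 rad/s).
It also fails if it takes over 54 s, if anything falls off the work surface, if the arm or the gripper's body presses on something with over 40 N, if the wrist force passes 120 N, or if a joint passes its speed limit or range.

## Working session

There is one attempt and no reset: what is moved stays moved. The work goes in short steps, Python scripts to look and compute and a tool call to move; the robot and the scene stay as the last step left them, time stands still between calls to the robot, and variables do not carry over. Pictures are saved under pics/ and viewed, at most 10 in all, crops included, and the job is handed in when it is done.

Besides the shell and the picture viewer there is one more tool, called after "Call:" as name(argument=value, ...) on one line, values as JSON. step_arm: Moves the arm, as the interface text tells. Its arguments: {"type":"object","properties":{"moves":{"type":"array","items":{"type":"number"}},"grip_force":{"type":"number"}},"required":["moves"]}

```bash
mkdir -p pics; cat > h.py <<'E'
import numpy as np,cv2
from station import manip
def pts(s):
    h,w=s['z_map'].shape; f=h/2/np.tan(np.radians(s['fovy'])/2)
    K=np.array([[f,0,s['cx']],[0,f,s['cy']],[0,0,1.]])
    u,v=np.meshgrid(np.arange(w),np.arange(h))
    x=(u-s['cx'])/f; y=(v-s['cy'])/f; a,b=x.copy(),y.copy()
    for _ in range(20):
        k=1+s['k1']*(a*a+b*b); a=x/k; b=y/k
    z=s['z_map']; C=np.stack([a*z,b*z,z],-1)
    W=(C-s['t'])@s['R']; W[z==0]=np.nan
    return W
E
python3 - <<'E'
from h import *
for n in('scene','top'):
    s=manip.snapshot(n); cv2.imwrite(f'pics/{n}0.png',cv2.resize(s['color'],(800,600)))
    W=pts(s); np.save(n+'.npy',W); print(n,s['t'],s['R'][2])
st=manip.sense(); print(st['t'],st['tcp_pos'],st['tool_rot'],st['finger_gap'])
E
```

```text
scene [0.55817308 0.23442557 0.71742183] [ 0.38458268 -0.62352114 -0.68067434]
top [-0.212024    0.57459999  1.24012685] [ 0.33885276  0.18080832 -0.92330231]
0.1 [ 0.23856376 -0.57712056  0.30301555] [ 9.80873026e-01  1.94646081e-01 -7.38160273e-06 -1.00471464e-03] 1.0011875587644166
```

View pics/scene0.png

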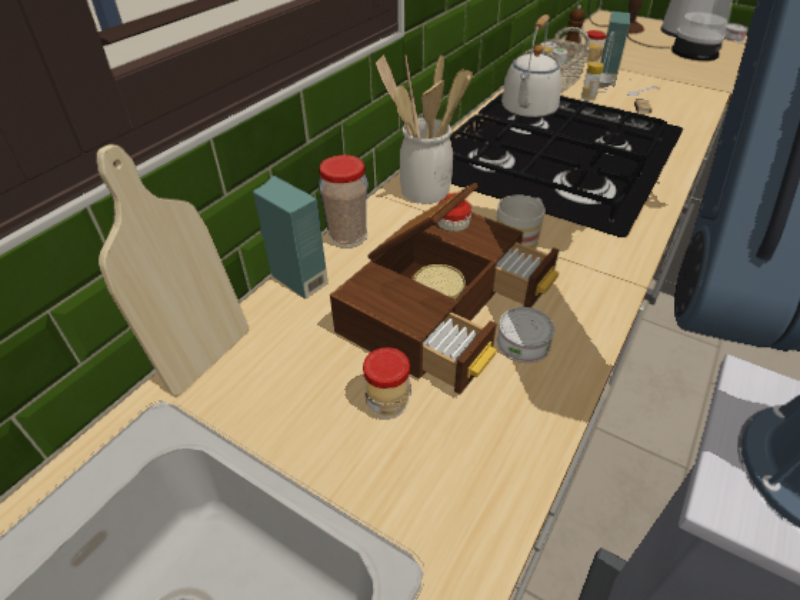

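View pics/top0.png

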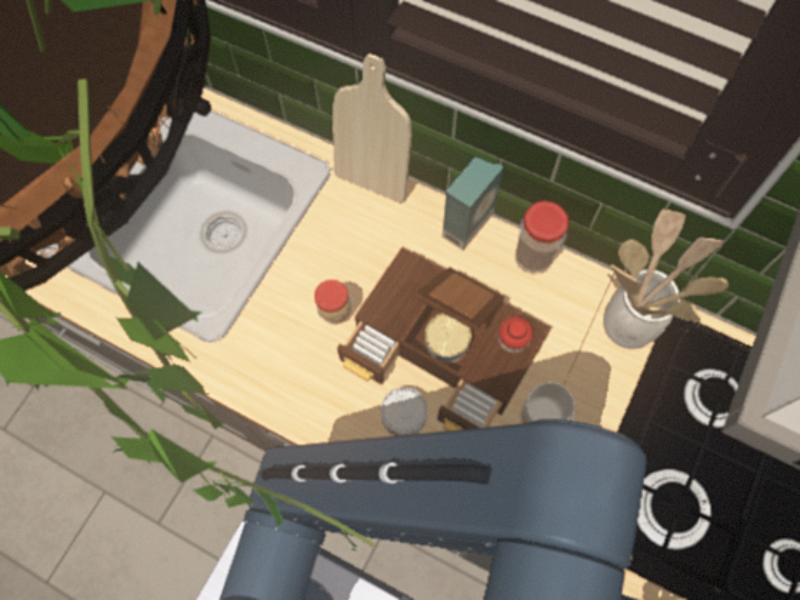

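The scene view (800x600) shows the chest with its left pull at about (482,360) and right pull at (547,281). The lid's free edge runs from about (370,258) to (477,187). The tin is at (525,330), the mug at (520,215), the timer at (455,210) and the honey jar at (387,375). Next I'll turn these into world positions.

```bash
python3 - <<'E'
from h import *
np.set_printoptions(precision=4,suppress=True)
W=np.load('scene.npy'); 
c=cv2.cvtColor(cv2.resize(cv2.imread('pics/scene0.png'),(560,420)),cv2.COLOR_BGR2HSV)
T=np.load('top.npy')
def at(W,u,v,r=1):
    u,v=int(u*.7),int(v*.7); return np.nanmedian(W[v-r:v+r+1,u-r:u+r+1].reshape(-1,3),0)
for n,u,v in [('topL',380,305),('Lpull',482,360),('Rpull',547,281),('tin',525,325),('timer',453,210),('honey',386,365),('lidA',372,258),('lidB',472,191),('lid under',430,225),('mugrim',520,240),('Lfronttop',490,330),('frontR',555,256)]: print(n,at(W,u,v))
for n,u,v in [('topL',390,290),('honey',332,297),('tin',405,408),('timer',517,330),('lid',465,293),('Lpull',358,371),('Lfronttop',365,362)]: print('top',n,at(T,u,v))
a=W.reshape(-1,3); b=T.reshape(-1,3)
for nm,X in(('s',a),('t',b)):
    m=(abs(X[:,2]-.09)<.004)&(X[:,0]>.3)&(X[:,0]<1)&(abs(X[:,1])<.5)
    p=X[m][:,:2]; 
    img=np.zeros((500,500),np.uint8); ij=((p-[.3,-.5])*[500,500]).astype(int); img[ij[:,0],ij[:,1]]=255
    img=cv2.morphologyEx(img,cv2.MORPH_CLOSE,np.ones((5,5)))
    n,l,stt,cen=cv2.connectedComponentsWithStats(img)
    for k in range(1,n):
        if stt[k,4]>300:
            q=np.argwhere(l==k).astype(np.float32)/500+[.3,-.5]
            r=cv2.minAreaRect(q.astype(np.float32)); print(nm,stt[k,4],r, cv2.boxPoints(r).tolist())
# brass
h=c; m=(h[...,0]>20)&(h[...,0]<30)&(h[...,1]>170)&(h[...,2]>120)
n,l,stt,cen=cv2.connectedComponentsWithStats(m.astype(np.uint8))
for k in range(1,n):
    if stt[k,4]>30: print('brass',cen[k]/.7,stt[k,4],np.nanmin(W[l==k],0),np.nanmax(W[l==k],0),np.nanmedian(W[l==k],0))
E
```

```text
topL [0.6326 0.1175 0.0893]
Lpull [0.466  0.105  0.0562]
Rpull [ 0.4493 -0.1046  0.0564]
tin [ 0.4451 -0.0105  0.0356]
timer [ 0.6304 -0.1071  0.1308]
honey [0.5609 0.2096 0.0894]
lidA [0.7035 0.0382 0.0978]
lidB [ 0.5756 -0.0533  0.217 ]
lid under [0.5909 0.0461 0.2083]
mugrim [ 0.5227 -0.1622  0.0739]
Lfronttop [0.4717 0.0719 0.0855]
frontR [ 0.4523 -0.1402  0.0853]
top topL [0.6196 0.1156 0.0889]
top honey [0.5593 0.2061 0.091 ]
top tin [ 0.4449 -0.006   0.0375]
top timer [ 0.6356 -0.1266  0.1453]
top lid [ 0.6507 -0.0188  0.153 ]
top Lpull [0.4637 0.1015 0.0569]
top Lfronttop [0.4758 0.0912 0.0853]
s 7627 ((0.6155136823654175, -0.015364110469818115), (0.32306987047195435, 0.1717391461133957), 86.2218017578125) [[0.5191865563392639, -0.17088966071605682], [0.6905524134635925, -0.18220628798007965], [0.711840808391571, 0.1401614397764206], [0.5404749512672424, 0.15147806704044342]]
s 790 ((0.5596538782119751, 0.2092692106962204), (0.06197270750999451, 0.06314937770366669), 78.69003295898438) [[0.5226154327392578, 0.18507692217826843], [0.584538459777832, 0.17269226908683777], [0.59
[... 262 characters left out ...]
.18168938159942627], [0.7109864354133606, 0.1385505497455597], [0.5381566882133484, 0.1488516628742218]]
t 776 ((0.5576000809669495, 0.20720000565052032), (0.06439878046512604, 0.06082106754183769), 63.43495178222656) [[0.5160000920295715, 0.19200000166893005], [0.570400059223175, 0.1647999882698059], [0.5992000699043274, 0.2224000096321106], [0.5448001027107239, 0.24960002303123474]]
brass [596.1161  66.7857] 32 [ 0.6339 -1.0045  0.0813] [ 0.6706 -0.9786  0.102 ] [ 0.6432 -0.9911  0.0979]
brass [547.4554 280.067 ] 64 [ 0.4403 -0.1339  0.0534] [ 0.453  -0.0848  0.0584] [ 0.4471 -0.1055  0.056 ]
brass [480.9392 359.4712] 181 [0.456  0.0721 0.0439] [0.4734 0.1355 0.0629] [0.466  0.1077 0.056 ]
```

Call:
step_arm(moves=[0,0.4,1,0,-0.144,0,0.4,1,0,-0.144,0,0.4,1,0,-0.144,0,0.4,1,0,-0.144,0,0.4,1,0,-0.144])

```text
t: 0.72
tcp_pos: [0.3191, -0.3752, 0.3037]
tool_rot: [1.0, -0.029, -0.0, -0.001]
force: [0.1, -0.3, 0.7]
finger_gap: 0.002
gripper_force: 0.0
```

Call:
step_arm(moves=[0,0.43,1,0,0,0,0.43,1,0,0,0,0.43,1,0,0,0,0.43,1,0,0,0,0.43,1,0,0])

```text
t: 1.35
tcp_pos: [0.4054, -0.1771, 0.3039]
tool_rot: [1.0, -0.029, 0.0, 0.0]
force: [0.1, -0.7, 0.2]
finger_gap: 0.0
gripper_force: 0.0
```

```bash
python3 - <<'E'
from h import *
s=manip.snapshot('scene'); cv2.imwrite('pics/s1.png',cv2.resize(s['color'],(800,600)))
s=manip.snapshot('wrist'); cv2.imwrite('pics/w1.png',s['color'])
st=manip.sense(); print(st['t'],st['tcp_pos'],st['tool_rot'],st['finger_gap'],st['q'],st['force'])
E
```

```text
1.45 [ 0.40507422 -0.17888301  0.30393006] [ 9.99540500e-01 -3.03048873e-02  2.41506426e-04  5.86840987e-04] -0.0016650062297553457 [-6.68880898e-01  2.82950521e-01  1.87044276e+00 -7.84367943e-04
  9.87112110e-01  9.62966408e-01] [ 0.18542681 -0.29394125 -0.26451825]
```

View pics/s1.png

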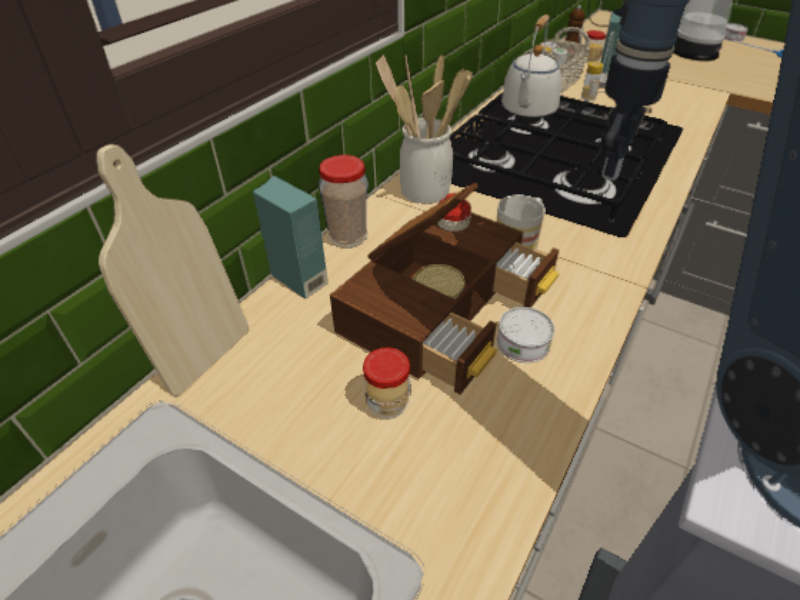

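View pics/w1.png

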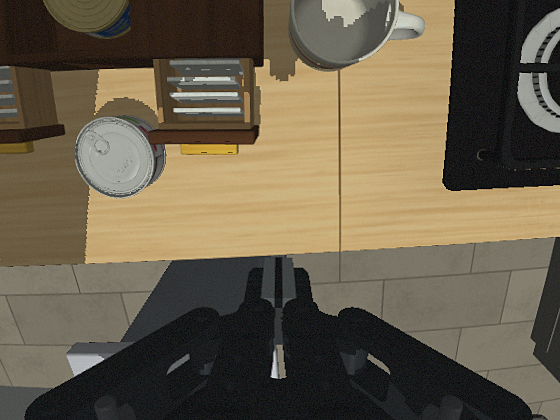

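The scene shows the two drawers and the lid still untouched. In the wrist view the closed fingertips are at (278,262), the right pull at (209,149), the tin at (120,155) and the mug at (345,30), so the lane to the right pull is clear. I'll go down in front of it.

Call:
step_arm(moves=[0,0.015,0.33,0,0,0,0.015,0.33,0,0,0,0.015,0.33,-0.25,0,0,0.015,0.33,-0.5,0,0,0.015,0.33,-0.75,0,0,0.015,0.33,-0.95,0,0,0.015,0.33,-0.95,0])

```text
t: 2.33
tcp_pos: [0.4069, -0.113, 0.1114]
tool_rot: [1.0, -0.031, -0.003, -0.001]
force: [1.0, -0.7, -0.3]
finger_gap: -0.0
gripper_force: 0.0
```

Call:
step_arm(moves=[0,0.05,-0.003,0,0,0,0.1,-0.006,0,0,0,0.15,-0.01,0,0,0,0.2,-0.013,0,0,0,0.24,-0.016,0,0,0,0.28,-0.018,0,0,0,0.32,-0.02,0,0,0,0.35,-0.022,0,0])

```text
t: 3.32
tcp_pos: [0.4781, -0.1159, 0.1138]
tool_rot: [1.0, -0.03, -0.0, -0.0]
force: [-1.8, -0.1, 1.0]
finger_gap: 0.002
gripper_force: 0.8
```

Call:
step_arm(moves=[0,0.03,-0.002,0,0,0,0.05,-0.003,0,0,0,0.07,-0.004,0,0,0,0.085,-0.005,0,0,0,0.1,-0.006,0,0,0,0.1,-0.006,0,0])

```text
t: 4.08
tcp_pos: [0.4891, -0.1156, 0.1132]
tool_rot: [1.0, -0.029, -0.011, -0.003]
force: [-19.8, -7.3, 10.3]
finger_gap: 0.001
gripper_force: 9.6
```

Call:
step_arm(moves=[0,0.012,0,0,0,0,0.012,0,0,0])

```text
t: 4.32
tcp_pos: [0.4895, -0.1156, 0.1132]
tool_rot: [1.0, -0.028, -0.013, -0.003]
force: [-23.7, -8.2, 14.6]
finger_gap: -0.003
gripper_force: 12.0
```

Call:
step_arm(moves=[0,-0.1,0,0,0,0,-0.3,0.02,0,0,0,-0.45,0.03,0.1,0,0,-0.45,0.03,0.35,0,0,-0.45,0.03,0.6,0,0,-0.45,0.03,0.6,0])

```text
t: 5.08
tcp_pos: [0.4125, -0.1125, 0.2373]
tool_rot: [1.0, -0.03, 0.005, 0.003]
force: [0.5, -0.3, -0.4]
finger_gap: -0.001
gripper_force: 0.0
```

```bash
python3 - <<'E'
from h import *
np.set_printoptions(precision=4,suppress=True)
s=manip.snapshot('scene'); W=pts(s)
cv2.imwrite('pics/s2.png',cv2.resize(s['color'][100:310,210:490],(800,600),interpolation=cv2.INTER_CUBIC))
h=cv2.cvtColor(s['color'],cv2.COLOR_BGR2HSV); m=(h[...,0]>20)&(h[...,0]<30)&(h[...,1]>170)&(h[...,2]>100)
n,l,stt,cen=cv2.connectedComponentsWithStats(m.astype(np.uint8))
for k in range(1,n):
    if stt[k,4]>20: print('brass',cen[k],stt[k,4],np.nanmin(W[l==k],0),np.nanmax(W[l==k],0),np.nanmedian(W[l==k],0))
st=manip.sense(); print(st['t'],st['tcp_pos'],st['force'])
E
```

```text
brass [360.5385 187.3974] 78 [ 0.4986 -0.1391  0.0481] [ 0.513  -0.084   0.0624] [ 0.506  -0.1083  0.0557]
brass [337.     251.7671] 146 [0.4567 0.0782 0.0461] [0.4723 0.134  0.0632] [0.4647 0.1069 0.0561]
5.125 [ 0.4114 -0.1119  0.2356] [-0.5805  0.1906 -0.2347]
```

View pics/s2.png

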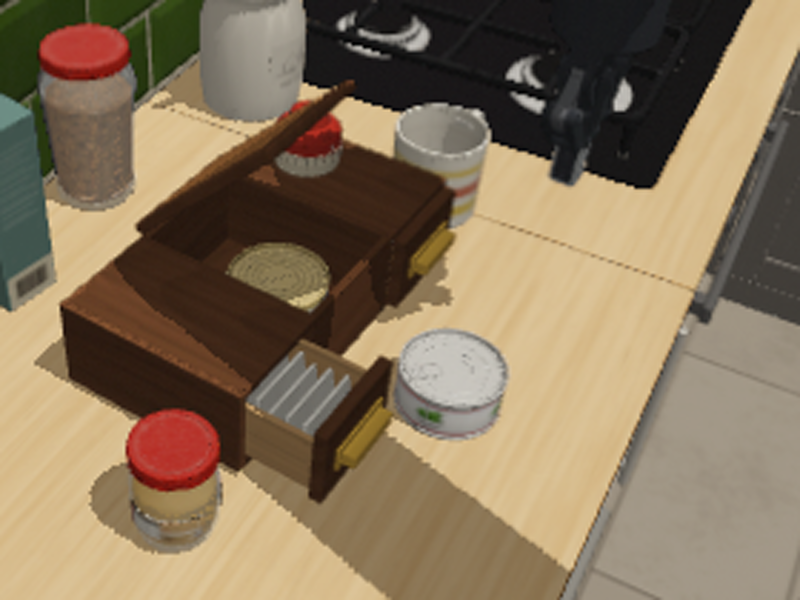

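The crop shows the right drawer shut, with its pull at (430,250) close to the front, and everything else still in place. Now the left drawer.

Call:
step_arm(moves=[0,0.03,0.3,0,0,0,0.03,0.6,0,0,0,0.03,0.85,0,0,0,0.03,1,0,0,0,0.03,1,0,0])

```text
t: 5.75
tcp_pos: [0.4153, 0.0905, 0.2325]
tool_rot: [1.0, -0.028, -0.001, -0.0]
force: [-0.3, -0.5, -0.1]
finger_gap: 0.002
gripper_force: 0.0
```

Call:
step_arm(moves=[0,0,0.085,0,0,0,0,0.085,-0.2,0,0,0,0.085,-0.4,0,0,0,0.085,-0.61,0,0,0,0.085,-0.61,0])

```text
t: 6.38
tcp_pos: [0.4144, 0.1048, 0.1088]
tool_rot: [1.0, -0.031, -0.004, 0.0]
force: [-0.6, 0.2, 0.5]
finger_gap: -0.001
gripper_force: 0.0
```

Call:
step_arm(moves=[0,0.05,-0.003,0,0,0,0.1,-0.006,0,0,0,0.15,-0.01,0,0,0,0.2,-0.013,0,0,0,0.24,-0.016,0,0,0,0.28,-0.018,0,0,0,0.32,-0.02,0,0,0,0.35,-0.022,0,0])

```text
t: 7.38
tcp_pos: [0.4866, 0.1014, 0.1118]
tool_rot: [1.0, -0.03, -0.0, 0.0]
force: [-1.8, -0.3, 0.6]
finger_gap: 0.002
gripper_force: 0.8
```

Call:
step_arm(moves=[0,0.03,-0.002,0,0,0,0.05,-0.003,0,0,0,0.07,-0.004,0,0,0,0.085,-0.005,0,0,0,0.095,-0.006,0,0,0,0.105,-0.006,0,0,0,0.115,-0.007,0,0,0,0.115,-0.007,0,0])

```text
t: 8.38
tcp_pos: [0.5028, 0.1004, 0.1115]
tool_rot: [1.0, -0.03, -0.008, 0.0]
force: [-11.2, -0.1, 7.8]
finger_gap: 0.002
gripper_force: 5.8
```

Call:
step_arm(moves=[0,-0.1,0,0,0,0,-0.3,0.02,0,0,0,-0.35,0.03,0.2,0,0,-0.35,0.03,0.5,0,0,-0.35,0.03,0.8,0,0,-0.35,0.03,1,0,0,-0.35,0.03,1,0])

```text
t: 9.25
tcp_pos: [0.4416, 0.1061, 0.3155]
tool_rot: [1.0, -0.03, 0.006, -0.0]
force: [-0.3, -0.8, -0.9]
finger_gap: -0.002
gripper_force: 0.0
```

```bash
python3 - <<'E'
from h import *
np.set_printoptions(precision=4,suppress=True)
s=manip.snapshot('scene'); W=pts(s)
cv2.imwrite('pics/s3.png',cv2.resize(s['color'][100:310,210:490],(800,600),interpolation=cv2.INTER_CUBIC))
h=cv2.cvtColor(s['color'],cv2.COLOR_BGR2HSV); m=(h[...,0]>20)&(h[...,0]<30)&(h[...,1]>170)&(h[...,2]>100)
n,l,stt,cen=cv2.connectedComponentsWithStats(m.astype(np.uint8))
for k in range(1,n):
    if stt[k,4]>20: print('brass',cen[k],stt[k,4],np.nanmin(W[l==k],0),np.nanmax(W[l==k],0),np.nanmedian(W[l==k],0))
# lid: points above .11 near chest frame
ex=np.array([.998,-.063,0]);ey=np.array([.063,.998,0]);o=np.array([.6153,-.0155,0])
P=np.stack([(W-o)@ex,(W-o)@ey,W[...,2]],-1).reshape(-1,3)
m=(abs(P[:,1])<.05)&(abs(P[:,0])<.1)&(P[:,2]>.11)&(P[:,2]<.26); L=P[m]
print(len(L),np.percentile(np.arctan2(L[:,2]-.09,.085-L[:,0]),[5,50,95]),L[:,2].max(),L[L[:,2]>L[:,2].max()-.006].mean(0))
st=manip.sense(); print(st['t'],st['tcp_pos'],st['force'])
E
```

```text
brass [416.6667  47.6111] 54 [ 0.6333 -1.0211  0.0785] [ 0.6711 -0.9759  0.1033] [ 0.6456 -0.9883  0.094 ]
brass [358.7451 190.451 ] 51 [ 0.498  -0.1332  0.0461] [ 0.5145 -0.0822  0.0636] [ 0.5052 -0.0925  0.0548]
brass [314.088 239.984] 125 [0.5129 0.0725 0.047 ] [0.5277 0.1299 0.0623] [0.5207 0.1044 0.0559]
437 [0.7985 0.8618 1.1211] 0.22239577736386815 [-0.0344  0.0003  0.2193]
9.3 [0.4402 0.1061 0.3135] [ 0.6258 -0.153  -0.3434]
```

View pics/s3.png

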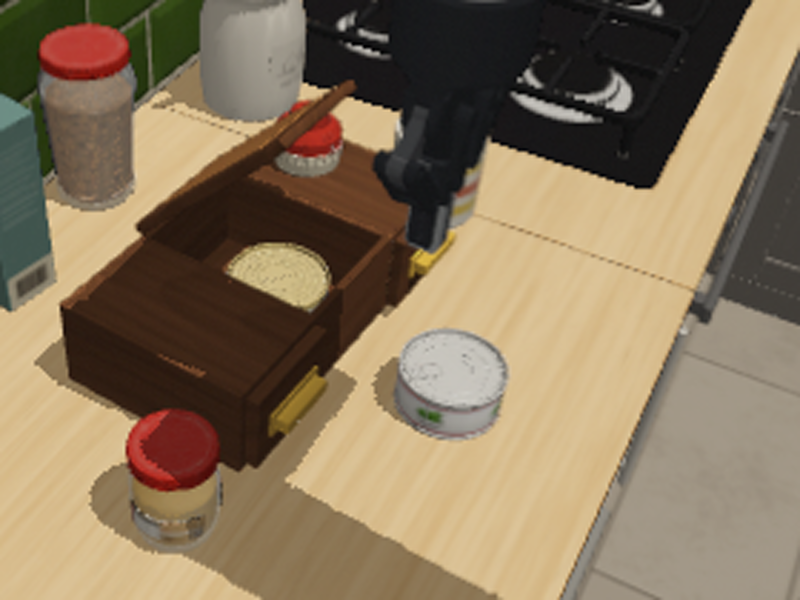

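Both drawers are shut: the pulls are at (430,250) and (300,400), and the tin and the jar haven't moved. The lid is at about 0.82 rad, with its free edge at z of about 0.22. I'll move above it.

Call:
step_arm(moves=[0,0,0,0.15,0,0,0.2,-0.15,0.15,0,0,0.45,-0.3,0.15,0,0,0.7,-0.5,0.15,0,0,0.87,-0.62,0.15,0,0,0.87,-0.62,0.15,0,0,0.87,-0.62,0.15,0])

```text
t: 10.18
tcp_pos: [0.612, -0.0176, 0.3396]
tool_rot: [1.0, -0.03, -0.002, -0.001]
force: [0.4, 0.2, -0.0]
finger_gap: -0.002
gripper_force: 0.0
```

Call:
step_arm(moves=[0,0,0,-0.12,0,0,0,0,-0.22,0,0,0,0,-0.29,0,0,-0.03,0.002,-0.32,0,0,-0.06,0.004,-0.35,0,0,-0.085,0.005,-0.375,0,0,-0.11,0.007,-0.405,0,0,-0.13,0.008,-0.435,0,0,-0.155,0.01,-0.47,0,0,-0.19,0.012,-0.535,0])

```text
t: 11.42
tcp_pos: [0.5749, -0.0159, 0.2348]
tool_rot: [1.0, -0.03, 0.0, 0.0]
force: [0.6, -0.4, 1.4]
finger_gap: 0.001
gripper_force: 0.9
```

Call:
step_arm(moves=[0,-0.035,0,-0.08,0,0,-0.065,0,-0.155,0,0,-0.08,0,-0.21,0,0,-0.09,0,-0.26,0,0,-0.09,0,-0.29,0,0,-0.09,0,-0.31,0,0,-0.09,0,-0.32,0,0,-0.09,0,-0.32,0])

```text
t: 12.42
tcp_pos: [0.5564, -0.0156, 0.1725]
tool_rot: [1.0, -0.03, -0.001, 0.0]
force: [-3.9, 0.0, 13.0]
finger_gap: 0.001
gripper_force: 6.4
```

Call:
step_arm(moves=[0,0,0,0.1,0,0,0,0,0.35,0,0,-0.2,0,0.6,0,0,-0.5,-0.3,0.6,0,0,-0.7,-0.6,0.6,0,0,-0.7,-0.9,0.6,0,0,-0.7,-1,0.6,0,0,-0.7,-1,0.6,0])

```text
t: 13.42
tcp_pos: [0.4172, -0.2191, 0.2912]
tool_rot: [0.999, -0.033, 0.001, 0.001]
force: [0.1, -0.1, -0.0]
finger_gap: 0.001
gripper_force: 0.0
```

```bash
python3 - <<'E'
from h import *
np.set_printoptions(precision=4,suppress=True)
s=manip.snapshot('scene'); W=pts(s)
cv2.imwrite('pics/s4.png',cv2.resize(s['color'][100:310,210:490],(800,600),interpolation=cv2.INTER_CUBIC))
ex=np.array([.998,-.063,0]);ey=np.array([.063,.998,0]);o=np.array([.6153,-.0155,0])
P=np.stack([(W-o)@ex,(W-o)@ey,W[...,2]],-1).reshape(-1,3)
L=P[(abs(P[:,1])<.05)&(abs(P[:,0])<.08)&(P[:,2]>.08)&(P[:,2]<.2)]
print(len(L),np.polyfit(L[:,0],L[:,2],1))
# drawer front planes
for sg in(1,-1):
    F=P[(abs(P[:,1]-sg*.108)<.045)&(P[:,2]>.062)&(P[:,2]<.08)&(P[:,0]<-.05)&(P[:,0]>-.2)]
    print(sg,len(F),np.median(F[:,0]) if len(F) else 0)
    F=P[(abs(P[:,1]-sg*.108)<.026)&(P[:,2]>.045)&(P[:,2]<.055)&(P[:,0]<-.08)&(P[:,0]>-.2)]
    print(' pull',len(F),np.percentile(F[:,0],[5,20,50]) if len(F) else 0)
st=manip.sense(); print(st['t'],st['tcp_pos'],st['force'])
E
```

```text
1854 [-0.0008  0.1007]
1 128 -0.09498921615876146
 pull 58 [-0.1094 -0.1089 -0.1082]
-1 82 -0.09594219722288944
 pull 34 [-0.1104 -0.1102 -0.1095]
13.475 [ 0.4169 -0.217   0.2909] [-0.2553 -0.0318  0.2291]
```

View pics/s4.png

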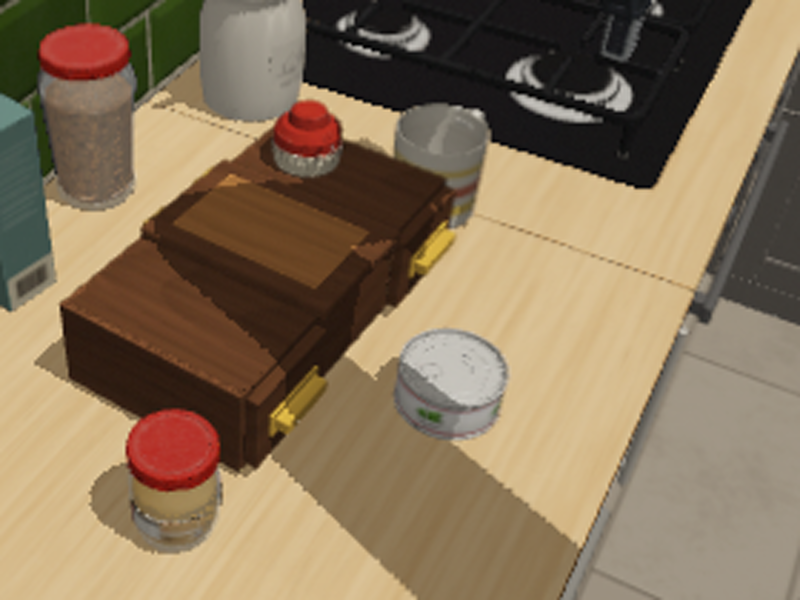

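The lid is level, with a slope of about 0 at z = 0.10. Both drawer fronts sit at the same depth against their stops, and the timer, tin, mug and jar are in place.

```bash
python3 -c "
from station import manip
print(manip.sign_off())"
```

```text
the job is handed in; nothing more can be done
None
```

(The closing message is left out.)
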